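# Swap the jug under the portioning hopper

## Robot

A 6-joint arm with a two-finger parallel gripper is mounted at the origin on the work surface; the furniture and walls round the work are solid. World frame = base frame: x ahead of the robot, y to its left, z up, the work surface at z = 0. Lengths are in m, angles in rad, forces in N, time in s.
With the tool pointing down it reaches from about 0.275 to 0.875 m from the base axis. Payload 12.5 kg.
Tool frame: the origin (TCP) lies between the finger pads; the fingertips stand manip.nose_length ahead of it and the grasp point (between the pads) lies 3 mm ahead of it (manip.nose_length is the distance from the TCP to the fingertips, in m); z points along the fingers, y is the line along which they close (so a half turn about z gives the same grasp; the last joint's range is limited). The gripper opens to 85 mm and grips with 20 to 120 N. Pads are 22 mm wide; open, the fingers measure 114 mm over their backs; the gripper's body (76 mm by 85 mm) begins 54 mm behind the grasp point. The pads swing forward as they close: fully open they stand 13 mm farther back than shut.
Start: joints at [1.164, 0.351, 1.652, -0, 1.139, -0.085], TCP at [0.174, 0.522, 0.216] pointing down, gripper open.
Joint ranges: [-2.75, 2.75], [-0.79, 2.1], [0.01, 2.65], [-1.57, 4.71], [0.07, 3.14], [-2.87, 2.87]. Speed limits (rad/s): [2.22, 2.22, 2.79, 3.14, 3.14, 3.14].

## Interface

Orientations are given as [roll, pitch, yaw] about the fixed x, y, z axes, in that order (R = Rz(yaw) Ry(pitch) Rx(roll)).
In Python, from cell import manip gives the robot as it stands. Calls block until the motion is done:
- manip.move_ptp(position, orientation): joint-space move of the TCP to a pose.
- manip.servo_line(position, orientation=None, v=0.15, threshold=None): straight line of the TCP; orientation=None keeps the orientation; v is the mean speed in m/s. With threshold (N) it stops when the force on the tool has changed by that much, and returns True; else False.
- manip.move_joints(angles): joint-space move.
- manip.command_gripper(opening): opening from 0.0 (shut) to 1.0 (fully open); the grip force is fixed at half the most; returns when the fingers have stopped.
- manip.hold(seconds).
- manip.ik(position, orientation): joint angles nearest the present ones, or None.
- manip.grab_frame(name): name is "side" or "top"; returns a dict with "image" (384x512x3 uint8, blue, green, red), "fx", "fy", "cx", "cy" (pixels), "rvec" (rotation vector, rad) and "tvec" (3), from world to camera coordinates, as OpenCV has them. Camera axes: x right, y down, z forward; pixel columns grow to the right and rows downward; lengths in m; the calibration is good to about 2 mm. A picture is of the moment at which its call begins. There is no depth.
A pose or a line that the arm cannot do raises manip.Unreachable and nothing moves.
- manip.sign_off(): hands the job in; it is judged then, once.
Readings, each from a call of its own:
- manip.get_t(): time.
- manip.get_qpos(): joint angles.
- manip.get_joint_vel(): joint speeds.
- manip.get_effort(): joint torques, N m.
- manip.get_tool_pos(): TCP position.
- manip.get_tool_rot(): TCP orientation.
- manip.get_contact_force(): force on the tool from outside, world axes, zero at the start.
- manip.get_wrist_torque(): the same for the moment, N m.
- manip.get_opening(): opening from 0.0 (shut) to 1.0 (fully open).
- manip.get_grasp_force(): force on a finger pad.
Only numpy, scipy, OpenCV 4.12 (cv2) and the standard library are available. Lean on these libraries where they do the work, as an engineer would, in place of code of your own. Each camera call takes 0.05 s, during which the arm holds its last target. There are 200 camera calls.

## Task

The orange-handled jug under the portioning hopper is due for washing: take it out by its handle and set it down gently, upright and wholly on the cork mat. Then lift the clean blue-handled jug straight out of the grey tub it is nested in, leaving the tub standing where it is, and set it down gently inside the raised ring of the hopper's foot plate, upright, with its handle pointing out to the open front as the other one's did. Keep both jugs upright and leave the jar and the stamp behind where they are.

Things in the scene. Friction and masses are not known exactly. Their poses are not given: they have to be found in the camera images.
- orange_jug_centre (a point): White open jug with an orange handle, at first standing on the hopper's foot plate. The point lies on the jug's axis, half-way up: 55 mm above the underside. Its z axis points up through the mouth, its x axis points from the handle to the jug's axis (the handle is on the -x side). Body: round, 110 mm high, outer radius 34 mm at the foot and 42 mm at the rim, walls 3 mm, 0.13 to 0.25 kg. 
- orange_jug_handle (a point): Handle of the orange-handled jug; a flat upright bar 12 mm thick (across, y), 14 mm deep (x) and 50 mm high, joined to the jug by a short arm at its top and at its bottom; about 30 mm of free space between bar and jug wall. The point lies at the bar's middle, 78 mm from the jug's axis and 82 mm above the jug's underside; axes as those of the jug
- blue_jug_centre (a point): White open jug with a blue handle, same make, at first nested in the grey tub and standing on its floor. The point lies on the jug's axis, half-way up: 55 mm above the underside. Its z axis points up through the mouth, its x axis points from the handle to the jug's axis (the handle is on the -x side). Body: round, 110 mm high, outer radius 34 mm at the foot and 42 mm at the rim, walls 3 mm, 0.13 to 0.25 kg. 
- blue_jug_handle (a point): Handle of the blue-handled jug; a flat upright bar 12 mm thick (across, y), 14 mm deep (x) and 50 mm high, joined to the jug by a short arm at its top and at its bottom; about 30 mm of free space between bar and jug wall. The point lies at the bar's middle, 78 mm from the jug's axis and 82 mm above the jug's underside; axes as those of the jug
- seat (a point): Centre of the hopper's seat, on top of the 10 mm foot plate, amid a raised steel ring (5 mm high, inner radius 44 mm) inside which a jug stands and out of which it must be lifted. x points from the open front (turned to the robot's right) to the rear column, z up. The column's front face is 60 mm behind this point, 80 mm wide. Spout overhead: 142 mm above this point, so a standing jug has 32 mm of free height
- mat_top (a point): Centre of the top of a round cork mat, radius 68 mm, 4 mm thick, fixed on the table beside the hopper, on the left or the right
- tub_floor (a point): Centre of the inner floor, 5 mm above the table, of a loose grey round tub, 50 mm high, rim outer radius 44 mm, 0.45 kg, z up; the blue-handled jug is nested 45 mm deep in it with about 3 mm play all round. It stands beside the hopper on the side opposite the mat
- hopper: The hopper, fixed; origin under the seat's centre at table height, axes as the seat's. Its spout (radius 24 mm) hangs over the seat from z 152 mm; from 166 to 192 mm it widens to radius 58 mm and goes up to 337 mm. A gripper pointing straight down over a seated jug's handle meets it; leaning back about 40 degrees, fingers pointing forward and down, it has room. Draw jugs out to the front
- orange_jug: The orange-handled jug; origin at the centre of its underside, axes as above
- blue_jug: The blue-handled jug; origin at the centre of its underside, axes as above
- spice_jar: Bystander: jar with a red cap, 45 mm wide, 106 mm high, left behind the work; origin at its underside
- date_stamp: Bystander: hand stamp with brown knob, 24 x 42 mm, 64 mm high, right behind the work; origin at its underside
Mind the look-alikes: they are no part of the job. Leave any purple or red look-alike of the part that bears tub_floor alone.

How it is judged:
By the outcome, as a careful person would: the job done as asked, in the order asked, and still so for the second after the job is handed in, with the robot touching nothing.
It also fails if it takes over 58 s, if anything falls off the work surface, if the arm or the gripper's body presses on something with over 40 N, if the wrist force passes 120 N, or if a joint passes its speed limit or range.

## Working session

There is one attempt and no reset: what is moved stays moved. The work goes in short steps, each a Python script; the robot and the scene stay as the last script left them, time stands still between calls to the robot, and variables do not carry over. Pictures are saved under pics/ and viewed, at most 10 in all, crops included, and the job is handed in when it is done.

```bash
ls; mkdir -p pics
python3 - <<'E'
from cell import manip
import cv2,numpy as np,pickle
for n in("side","top"):
    f=manip.grab_frame(n);cv2.imwrite(f"pics/{n}0.png",f["image"]);pickle.dump(f,open(n+".pkl","wb"))
    R=cv2.Rodrigues(np.array(f["rvec"]))[0];print(n,f["fx"],f["cx"],f["cy"],-R.T@np.array(f["tvec"]).ravel(),R[2])
print(manip.nose_length,manip.get_t(),manip.get_tool_rot())
E
```

```text
pics
side 475.2128154064663 256.42575611321286 184.78205784885014 [-0.21508656 -1.05717582  0.75156615] [ 0.4848884   0.74323052 -0.46096814]
top 466.6199239171335 261.2503573248921 198.2544802253518 [-0.01326016 -0.08422027  1.68273281] [ 0.26490318  0.04001733 -0.9634443 ]
0.022 0.1 [-3.14050839e+00 -8.17041013e-05  2.81980003e+00]
```

View pics/side0.png

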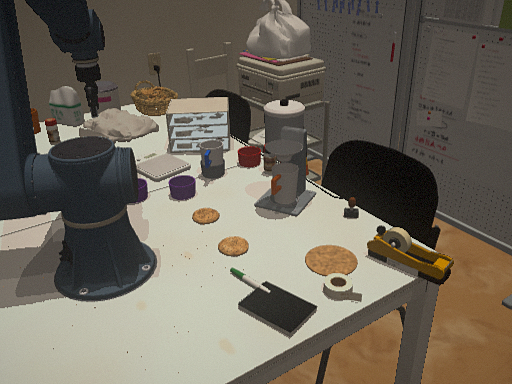

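View pics/top0.png

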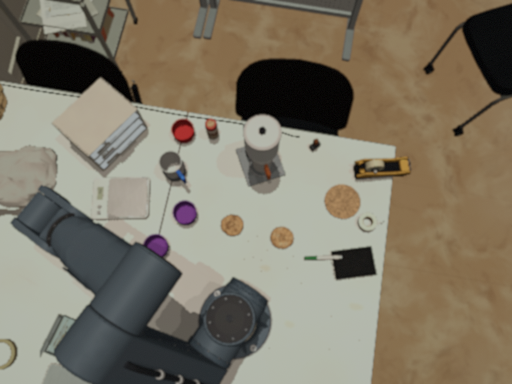

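Both views show the hopper with the orange jug at side (285,180) / top (265,165), the blue jug in its tub at side (212,160) / top (172,165), and the large mat at side (331,260) / top (342,201). The purple and red tubs and the two small discs are decoys. I'll zoom in next.

```bash
cat > h.py <<'E'
import cv2,numpy as np,pickle
def cam(f):
    K=np.array([[f["fx"],0,f["cx"]],[0,f["fy"],f["cy"]],[0,0,1]]);return K,np.array(f["rvec"],float),np.array(f["tvec"],float).ravel()
def proj(f,P):
    K,r,t=cam(f);return cv2.projectPoints(np.atleast_2d(np.array(P,float)),r,t,K,None)[0].reshape(-1,2)
def onz(f,uv,z):
    K,r,t=cam(f);R=cv2.Rodrigues(r)[0];d=R.T@np.linalg.inv(K)@np.array([*uv,1.]);c=-R.T@t;return c+d*(z-c[2])/d[2]
def crop(f,x0,x1,y0,y1,s):
    return cv2.resize(f["image"][y0:y1,x0:x1],None,fx=s,fy=s,interpolation=cv2.INTER_CUBIC)
E
python3 - <<'E'
from h import *
s=pickle.load(open("side.pkl","rb"));t=pickle.load(open("top.pkl","rb"))
a=crop(t,150,300,105,195,5);b=crop(s,190,320,135,220,6)
b=cv2.convertScaleAbs(b,alpha=1.4,beta=10)
cv2.imwrite("pics/ct.png",a);cv2.imwrite("pics/cs.png",b)
for n,f in(("s",s),("t",t)):
    h=cv2.cvtColor(f["image"],cv2.COLOR_BGR2HSV)
    for c,lo,hi,box in(("blue",(105,110,50),(122,255,255),(150,230,130,190)),("orange",(4,110,60),(16,255,255),(250,310,150,215))):
        m=cv2.inRange(h,lo,hi);k=np.zeros_like(m);k[box[2]:box[3],box[0]:box[1]]=1;ys,xs=np.nonzero(m*k)
        print(n,c,len(xs),xs.mean() if len(xs) else 0,ys.mean() if len(xs) else 0,(xs.min(),xs.max(),ys.min(),ys.max()) if len(xs) else 0)
print("mat",onz(t,(342.5,201.5),.004),onz(s,(331,260.5),.004))
E
```

```text
s blue 65 206.95384615384614 158.2923076923077 (np.int64(205), np.int64(210), np.int64(150), np.int64(167))
s orange 229 277.73362445414847 175.74672489082968 (np.int64(250), np.int64(309), np.int64(150), np.int64(194))
t blue 47 180.59574468085106 175.48936170212767 (np.int64(177), np.int64(184), np.int64(171), np.int64(181))
t orange 64 267.03125 171.046875 (np.int64(264), np.int64(270), np.int64(164), np.int64(178))
mat [ 0.48904272 -0.31517324  0.004     ] [ 0.49004208 -0.32104619  0.004     ]
```

View pics/ct.png

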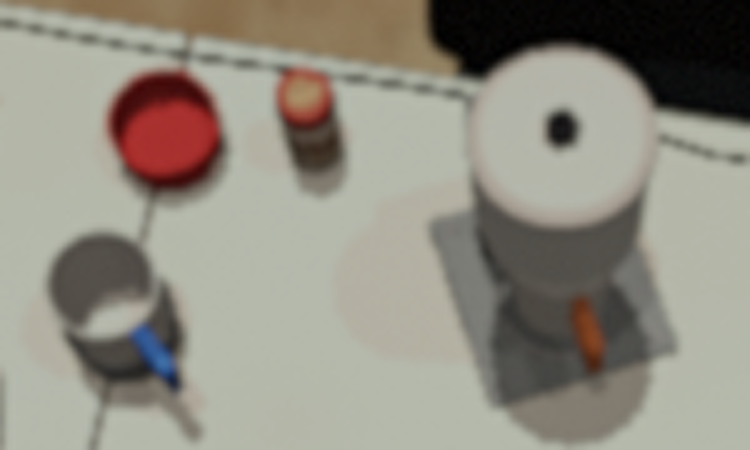

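View pics/cs.png

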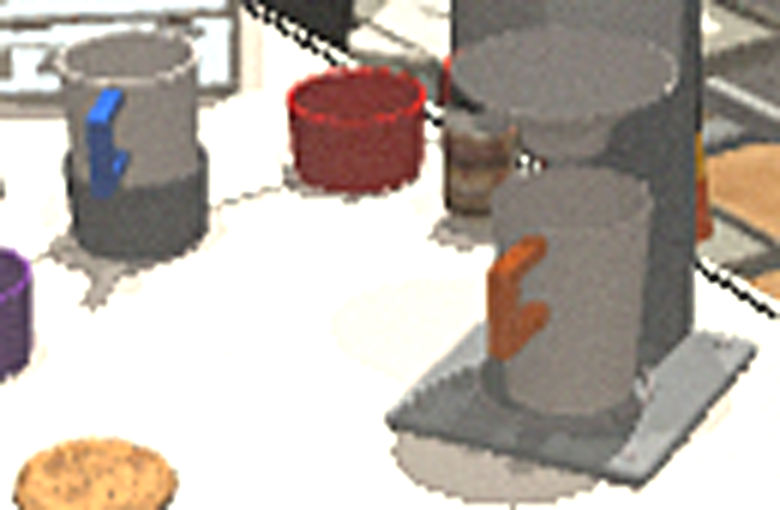

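The crops show the blue rim centre near top (170,162) and side (211,144). The handles are clear in both views, and the foot plate's corners are visible. I'll fit the handle silhouettes and rims next.

```bash
cat > fit.py <<'E'
from h import *
from scipy.optimize import minimize
S=4
def boxes(x,y,yaw,z0):
    R=np.array([[np.cos(yaw),-np.sin(yaw)],[np.sin(yaw),np.cos(yaw)]]);o=[]
    for xa,xb,za,zb in((-.085,-.071,.057,.107),(-.075,-.039,.097,.107),(-.075,-.037,.057,.067)):
        P=np.array([(a,b,c) for a in(xa,xb) for b in(-.006,.006) for c in(za,zb)])
        P[:,:2]=P[:,:2]@R.T+[x,y];P[:,2]+=z0;o.append(P)
    return o
def render(f,B,box):
    x0,x1,y0,y1=box;m=np.zeros(((y1-y0)*S,(x1-x0)*S),np.uint8)
    for P in B:
        h=cv2.convexHull(((proj(f,P)+.5-[x0,y0])*S*16).astype(np.int32));cv2.fillConvexPoly(m,h,255,shift=4)
    return cv2.resize(m,(x1-x0,y1-y0),interpolation=cv2.INTER_AREA)/255.
def soft(f,col,box):
    x0,x1,y0,y1=box;i=f["image"][y0:y1,x0:x1].astype(float)
    d=(i[...,0]-i[...,2]) if col=="blue" else (i[...,2]-i[...,0]-25)
    return np.clip(d/np.percentile(d,99.)*1.2,0,1)
def fit(views,col,z0,p0,rims=()):
    M=[(f,b,soft(f,col,b)) for f,b in views]
    def cost(p):
        c=sum(((render(f,boxes(*p,z0),b)-m)**2).sum() for f,b,m in M)
        for f,uv in rims: c+=.5*((proj(f,[p[0],p[1],z0+.11])[0]-uv)**2).sum()
        return c
    best=min((minimize(cost,[p0[0],p0[1],p0[2]+d],method="Nelder-Mead",options=dict(initial_simplex=np.array([p0[0],p0[1],p0[2]+d])+np.array([[0,0,0],[.015,0,0],[0,.015,0],[0,0,.3]]))) for d in(-.6,-.3,0,.3,.6)),key=lambda r:r.fun)
    return best.x,best.fun
E
python3 - <<'E'
from fit import *
s=pickle.load(open("side.pkl","rb"));t=pickle.load(open("top.pkl","rb"))
ct=lambda x,y:np.array([150+(x+.5)/5-.5,105+(y+.5)/5-.5]);cs=lambda x,y:np.array([190+(x+.5)/6-.5,135+(y+.5)/6-.5])
print("blue rim",onz(t,ct(102,287),.115),onz(s,cs(128,57),.115))
b0=(onz(t,ct(102,287),.115)+onz(s,cs(128,57),.115))/2
hb=onz(t,(180.6,175.5),.087);yw=np.arctan2(*(b0-hb)[1::-1]);print(hb,yw)
print(fit([(s,(200,217,145,172)),(t,(172,192,167,187))],"blue",.005,(b0[0],b0[1],yw),[(t,ct(102,287)),(s,cs(128,57))]))
o=onz(s,cs(573,195),.12);print("or rim",o)
for v in [(cs(388,416),s),(cs(636,480),s),(cs(757,345),s),(ct(430,224),t),(ct(495,403),t),(ct(677,349),t)]: print(onz(v[1],v[0],.01))
ho=onz(t,(267,171),.092);yo=np.arctan2(*(o-ho)[1::-1]);print(ho,yo)
print(fit([(s,(268,284,170,198)),(t,(258,276,166,185))],"orange",.010,(o[0],o[1],yo),[(s,cs(573,195))]))
E
```

```text
blue rim [0.49280807 0.32387776 0.115     ] [0.49807245 0.3204536  0.115     ]
[0.45831494 0.28214493 0.087     ] 0.8229123631865192
(array([0.49519933, 0.32900437, 0.92858653]), np.float64(56.456263466915274))
or rim [0.58687568 0.00712129 0.12      ]
[0.48687115 0.03418874 0.01      ]
[ 0.55168239 -0.09314563  0.01      ]
[ 0.69240647 -0.01970913  0.01      ]
[0.62076248 0.11566966 0.01      ]
[0.48838852 0.0407596  0.01      ]
[ 0.55444347 -0.08682944  0.01      ]
[ 0.52795673 -0.02087514  0.092     ] 0.4435858031792408
(array([0.5840601 , 0.00807288, 0.49026846]), np.float64(47.420586382084174))
```

Run:
```python
from fit import *
s=pickle.load(open("side.pkl","rb"));t=pickle.load(open("top.pkl","rb"))
ct=lambda x,y:np.array([150+(x+.5)/5-.5,105+(y+.5)/5-.5]);cs=lambda x,y:np.array([190+(x+.5)/6-.5,135+(y+.5)/6-.5])
# single-view fits
for n,v in(("s",[(s,(200,217,145,172))]),("t",[(t,(172,192,167,187))])):
    rim=[(s,cs(128,57))] if n=="s" else [(t,ct(102,287))]
    print(n,fit(v,"blue",.005,(.495,.323,.9),rim))
print("s",fit([(s,(268,284,170,198))],"orange",.01,(.584,.008,.49),[(s,cs(573,195))]))
out=[]
for f,w,p,z in((s,(195,230,135,180),(.4952,.3290,.9286),.005),(t,(155,200,145,190),(.4952,.3290,.9286),.005),(s,(262,307,155,205),(.5841,.0081,.49),.01),(t,(245,290,145,190),(.5841,.0081,.49),.01)):
    k=7;c=crop(f,*w,k);q=lambda P:((proj(f,P)-[w[0],w[2]]+.5)*k).astype(np.int32)
    for B in boxes(*p,z): cv2.polylines(c,[cv2.convexHull(q(B))],1,(0,255,0),1)
    a=np.linspace(0,6.28,60)
    for r,h in((.042,.11),(.034,0)): cv2.polylines(c,[q([(p[0]+r*np.cos(i),p[1]+r*np.sin(i),z+h) for i in a])],1,(0,255,255),1)
    out.append(cv2.resize(c,(390,300)))
cv2.imwrite("pics/ov.png",np.vstack([np.hstack(out[:2]),np.hstack(out[2:])]))
```

```text
s (array([0.49807281, 0.3204523 , 1.82628811]), np.float64(25.008509731583608))
t (array([0.49805501, 0.32411323, 0.81480758]), np.float64(17.951613489189228))
s (array([0.58165332, 0.00970188, 0.55571238]), np.float64(34.52621019923317))
```

View pics/ov.png

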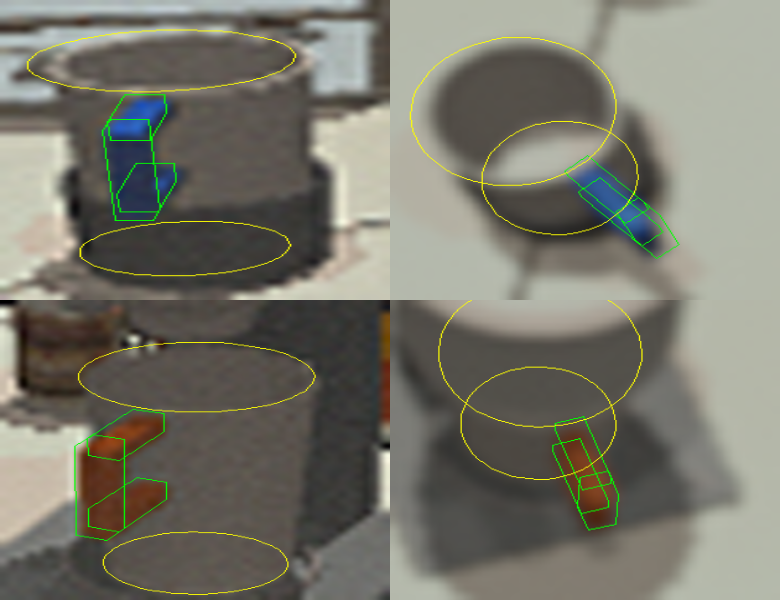

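The overlay shows the orange fit matches well. The blue handle matches, but its body is about 2 px off in the side view, so I take the bar at about (.447,.267) with yaw .86. Next I check reachability.

```bash
cat > g.py <<'E'
from cell import manip
import numpy as np
from scipy.spatial.transform import Rotation as Rn
TILT=np.radians(40);SG=1
def pose(c,yaw,zb,back=0.,up=0.,sg=None,tilt=None):
    """TCP pose gripping the handle of a jug with axis at c, underside at zb."""
    sg=SG if sg is None else sg;tilt=TILT if tilt is None else tilt
    u=np.array([np.cos(yaw),np.sin(yaw),0]);z=np.sin(tilt)*u-np.array([0,0,np.cos(tilt)])
    y=sg*np.array([-u[1],u[0],0]);R=np.column_stack([np.cross(y,z),y,z])
    p=np.array([c[0],c[1],zb+.082+up])-.078*u-(.003+back)*z
    return p,Rn.from_matrix(R).as_euler("xyz")
OR=np.array([.584,.008]);YO=.50;MAT=np.array([.4895,-.318]);YM=-.45
YB=.86;BL=np.array([.447,.267])+.078*np.array([np.cos(YB),np.sin(YB)])
U=np.array([np.cos(YO),np.sin(YO)])
E
python3 - <<'E'
from g import *
W={"oa":(OR,YO,.01,.1),"o":(OR,YO,.01),"oo":(OR-.14*U,YO,.027),"ooo":(OR-.17*U,YO,.1),"mm":(MAT,YM,.03),"m":(MAT,YM,.004),"mb":(MAT,YM,.004,.1),"mbu":(MAT,YM,.004,.1,.1),"ba":(BL,YB,.005,.1,.05),"b":(BL,YB,.005),"bu":(BL,YB,.085)}
for sg in(1,-1):
    for k,a in W.items():
        q=manip.ik(*pose(*a,sg=sg));print(sg,k,np.round(pose(*a)[0],3),None if q is None else np.round(q,2))
E
```

```text
1 oa [ 0.457 -0.061  0.171] [-0.6   0.15  2.27  1.11  0.69  2.74]
1 o [ 0.514 -0.03   0.094] [-0.44  0.4   2.22  1.46  0.55  2.46]
1 oo [ 0.391 -0.097  0.111] [-0.83  0.25  2.4   1.22  0.73  2.34]
1 ooo [ 0.365 -0.112  0.184] [-0.93  0.03  2.36  0.95  0.9   2.62]
1 mm [ 0.418 -0.283  0.114] [-0.82  0.28  2.32  2.07  0.27  2.34]
1 m [ 0.418 -0.283  0.088] [-0.82  0.36  2.33  2.3   0.32  2.1 ]
1 mb [ 0.36  -0.255  0.165] None
1 mbu [ 0.36  -0.255  0.265] [-0.91 -0.2   2.3   0.66  0.48 -2.53]
1 ba [0.404 0.217 0.216] None
1 b [0.446 0.266 0.089] [0.24 0.38 2.28 1.85 0.4  2.34]
1 bu [0.446 0.266 0.169] None
-1 oa [ 0.457 -0.061  0.171] [-0.6   0.15  2.27  1.11  0.69 -0.4 ]
-1 o [ 0.514 -0.03   0.094] [-0.44  0.4   2.22  1.46  0.55 -0.69]
-1 oo [ 0.391 -0.097  0.111] [-0.83  0.25  2.4   1.22  0.73 -0.8 ]
-1 ooo [ 0.365 -0.112  0.184] [-0.93  0.03  2.36  0.95  0.9  -0.53]
-1 mm [ 0.418 -0.283  0.114] [-0.82  0.28  2.32  2.07  0.27 -0.8 ]
-1 m [ 0.418 -0.283  0.088] [-0.82  0.36  2.33  2.3   0.32 -1.04]
-1 mb [ 0.36  -0.255  0.165] [-0.91  0.04  2.43  1.46  0.29 -0.24]
-1 mbu [ 0.36  -0.255  0.265] [-0.91 -0.2   2.3   0.66  0.48  0.61]
-1 ba [0.404 0.217 0.216] [ 0.12 -0.03  2.3   1.01  0.54  0.02]
-1 b [0.446 0.266 0.089] [ 0.24  0.38  2.28  1.85  0.4  -0.8 ]
-1 bu [0.446 0.266 0.169] [ 0.24  0.18  2.23  1.26  0.4  -0.17]
```

```bash
sed -i 's/SG=1/SG=-1/;s/YM=-.45/YM=-.08/' g.py
python3 - <<'E'
from g import *
for a in((MAT,YM,.03),(MAT,YM,.004),(MAT,YM,.004,.1)):print(np.round(manip.ik(*pose(*a)),2))
manip.move_ptp(*pose(OR,YO,.01,.11,.06))
manip.servo_line(*pose(OR,YO,.01,.07),v=.2)
print(manip.get_t(),manip.get_contact_force())
print(manip.servo_line(*pose(OR,YO,.01),v=.1,threshold=6))
print(manip.get_tool_pos(),pose(OR,YO,.01)[0],manip.get_contact_force())
from h import *
f=manip.grab_frame("side");g=manip.grab_frame("top")
cv2.imwrite("pics/a.png",np.hstack([crop(f,225,315,120,220,4),crop(g,220,310,105,205,4)]))
E
```

```text
[-1.04  0.35  2.21  1.36  0.57 -0.58]
[-1.04  0.41  2.22  1.48  0.56 -0.72]
[-1.19  0.16  2.27  1.12  0.7  -0.43]
3.0417 [0.40875494 0.41018322 0.20191865]
False
[ 0.51390358 -0.03052818  0.09489217] [ 0.51385626 -0.0303197   0.09429813] [-0.12660129 -0.28279113 -0.06971887]
```

View pics/a.png

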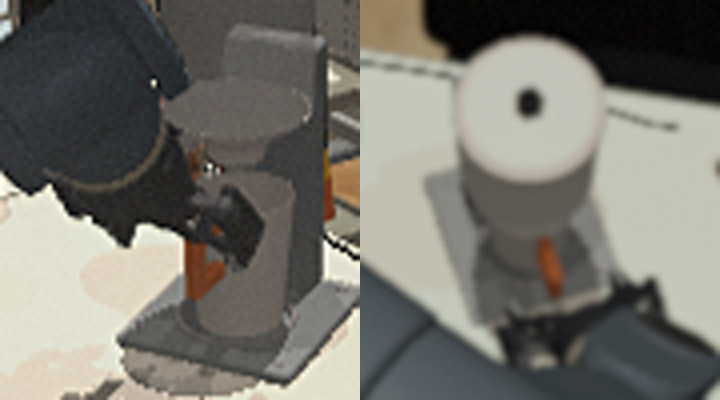

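The near finger sits at side crop (240,225) beside the handle, and the top view shows the handle between the fingers. I'll close and lift.

Run:
```python
from g import *
from h import *
manip.command_gripper(0.)
print(manip.get_opening(),manip.get_grasp_force(),manip.get_contact_force(),manip.get_wrist_torque())
p,o=pose(OR,YO,.01)
manip.servo_line(p+[0,0,.013],o,v=.04)
print(manip.get_contact_force(),manip.get_wrist_torque(),manip.get_opening(),manip.get_t())
f=manip.grab_frame("side");pickle.dump(f,open("lift.pkl","wb"))
cv2.imwrite("pics/b.png",crop(f,225,325,120,220,5))
```

```text
0.05999847937398482 58.81986379623413 [-2.2587957  -0.12758251  3.14297785] [-0.07485457  0.17611201  0.01554476]
[-1.80736672 -1.0002451   1.91878123] [-0.16712695  0.36212103  0.02112837] 0.06120021156973902 5.2583
```

View pics/b.png

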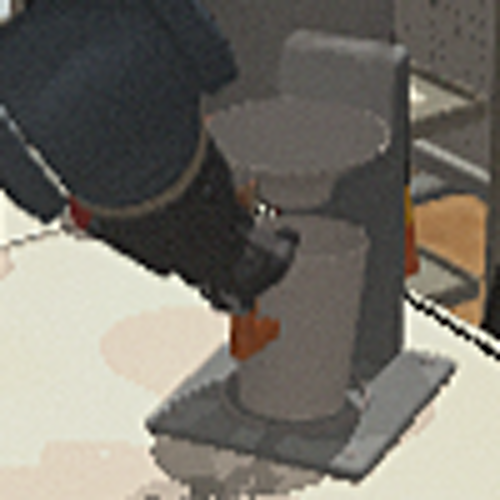

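The fingers hold the upper handle, but the jug's rim at side px (290,166) seems to have risen less than the 4 px I expected. I'll check with numbers.

Run:
```python
from g import *
from h import *
manip.hold(.3)
print(manip.get_contact_force(),manip.get_wrist_torque(),manip.get_tool_pos(),manip.get_opening(),manip.get_grasp_force())
f=manip.grab_frame("side");s=pickle.load(open("side.pkl","rb"))
# track the visible right half of jug between original and now
for nm,(x0,x1,y0,y1) in {"rim":(282,301,161,175),"lowhandle":(268,284,186,197),"foot":(282,299,196,207),"right":(290,302,165,200),"plate":(300,318,190,205)}.items():
    T=s["image"][y0:y1,x0:x1];A=f["image"][y0-12:y1+12,x0-12:x1+12]
    k=4;T=cv2.resize(T,None,fx=k,fy=k,interpolation=2);A=cv2.resize(A,None,fx=k,fy=k,interpolation=2)
    r=cv2.matchTemplate(A,T,cv2.TM_CCOEFF_NORMED);_,v,_,l=cv2.minMaxLoc(r);print(nm,round(v,2),np.array(l)/k-12)
print(proj(f,[[.584,.008,.065],[.584,.008,.078]]))
```

```text
[-1.60083286 -0.64930497  0.10953436] [-0.18289155  0.42005462 -0.05228588] [ 0.51380003 -0.03030453  0.10717351] 0.06079728885203185 59.95603144168854
rim 0.75 [0.5  0.25]
lowhandle 0.91 [-0.25 -0.25]
foot 0.92 [0. 0.]
right 0.94 [-0.25  0.  ]
plate 1.0 [0. 0.]
[[284.10676309 183.02371661]
 [284.1209939  179.33765021]]
```

Run:
```python
from g import *
from h import *
from fit import boxes
f=manip.grab_frame("side");g=manip.grab_frame("top")
p=np.array(manip.get_tool_pos());R=Rn.from_euler("xyz",manip.get_tool_rot()).as_matrix()
print(np.round(R,3))
o=[]
for F,w in((f,(255,305,145,205)),(g,(240,290,140,200))):
    k=8;c=cv2.convertScaleAbs(crop(F,*w,k),alpha=1.8,beta=15);q=lambda P:((proj(F,P)-[w[0],w[2]]+.5)*k).astype(np.int32)
    for B in boxes(*OR,YO,.01): cv2.polylines(c,[cv2.convexHull(q(B))],1,(0,255,0),1)
    a=q([p,p+.022*R[:,2],p-.05*R[:,2]]);cv2.line(c,tuple(map(int,a[2])),tuple(map(int,a[1])),(255,255,0),1);cv2.circle(c,tuple(map(int,a[0])),4,(0,0,255),1)
    o.append(c)
cv2.imwrite("pics/c.png",np.hstack(o))
```

```text
[[ 0.672  0.479  0.564]
 [ 0.367 -0.878  0.308]
 [ 0.643 -0.    -0.766]]
```

View pics/c.png

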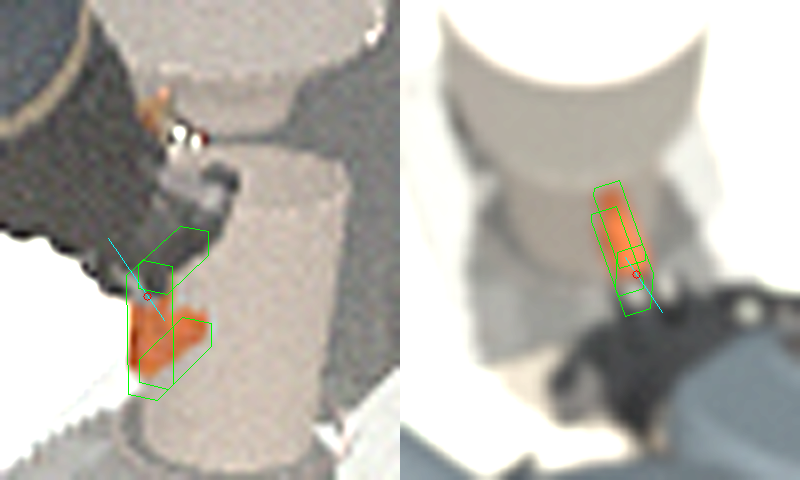

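In the side view the handle's lower end is at crop y≈375, against 400 in the unlifted model, so it rose about 3 px (roughly 11 mm). I'll confirm this with intensity profiles of the body.

Run:
```python
from h import *
from cell import manip
s=pickle.load(open("side.pkl","rb"));f=manip.grab_frame("side")
for x in(286,291,295):
    for F in(s,f): print(x,F["image"][160:176,x-1:x+2].mean((1,2)).astype(int),"|",F["image"][196:212,x-1:x+2].mean((1,2)).astype(int))
for y in(180,195):
    for F in(s,f): print(y,F["image"][y-1:y+2,290:306].mean((0,2)).astype(int), F["image"][y-1:y+2,266:286].mean((0,2)).astype(int))
```

```text
286 [80 67 66 81 81 81 81 79 82 81 80 81 80 85 84 82] | [86 87 88 85 88 87 86 91 75 69 72 65 77 83 83 81]
286 [ 93  77  61  85  94  91  93  96  95  93  91 102 101  95  96  97] | [100  99  99 101 100 100 103 103  72  79  77  74  88  93  94  88]
291 [50 53 51 73 79 79 80 80 81 80 80 80 79 84 84 83] | [84 86 83 85 87 88 85 70 68 70 69 67 77 80 79 97]
291 [ 61  61  59  64  87  92  92  89  88  91  90 102  98  95  96  95] | [ 98  97  97  97  96  99  95  78  77  81  78  74  87  91  88 108]
295 [52 51 53 50 62 76 79 76 75 75 77 81 83 83 81 83] | [ 74  72  91  96  91  74  68  68  61  78  80  93 109 130 126 115]
295 [62 62 60 61 63 83 89 88 87 87 95 96 96 92 94 94] | [ 72  72 119 120  99  82  77  76  73  88  92 107 127 147 140 132]
180 [84 84 84 83 85 81 81 70 54 55 56 54 58 56 50 91] [193 193 193 192 199 101  57  66  69  60  58  64  74  82  84  83  82  83
  82  87]
180 [ 98  97  97  94  94  93  93  61  62  66  66  62  65  65  61 107] [159  66  39  37  54  70  66  42  42  39  76  94  94  96  98  97  98  99
  96  96]
195 [ 84  85  84  83  83  83  60  71  67  75  94 109 112 108 108 109] [121 108 111 115  93  64  61  58  72  76  83  82  81  82  83  84  88  85
  86  86]
195 [101  96  98  95  89  69  71  82  79  87 104 125 127 124 124 125] [138 125 124 128 106  76  73  90  90  93  91  94  99  98  98 100 101 101
  98 100]
```

Profiles show the jug pivoted: the near rim rose about 2 px, the far rim didn't, and the foot still rests. It is drooping about 5° in the grip. I'll read the settled force, then lower and re-grip deeper.

Run:
```python
from g import *
def st(n): print(n,np.round(manip.get_contact_force(),2),np.round(manip.get_wrist_torque(),3),round(manip.get_opening(),3),round(manip.get_t(),2))
manip.hold(.4);st("hold")
p,o=pose(OR,YO,.01)
manip.servo_line(p+[0,0,.001],o,v=.04);manip.hold(.2);st("down")
manip.command_gripper(.6);manip.hold(.1);st("open")
R=Rn.from_euler("xyz",o).as_matrix()
print(manip.servo_line(p+.006*R[:,2],o,v=.05,threshold=6));manip.hold(.1);st("deep")
manip.command_gripper(0.);manip.hold(.2);st("closed")
for dz in(.004,.008,.013):
    manip.servo_line(p+.006*R[:,2]+[0,0,dz],o,v=.04);manip.hold(.15);st(dz)
```

```text
hold [-0.09 -1.31 -0.5 ] [-0.175  0.399  0.033] 0.061 6.21
down [ 0.93  0.17 -1.09] [-0.179  0.379 -0.039] 0.057 6.86
open [ 0.32 -0.19  0.28] [-0.124  0.251  0.004] 0.599 7.47
False
deep [ 0.25 -0.95 -0.56] [-0.152  0.227 -0.014] 0.595 7.85
closed [-3.36 -1.01  6.12] [-0.045  0.146  0.084] 0.11 8.52
0.004 [-1.32 -0.09 -0.61] [-0.297  0.474 -0.076] 0.111 8.92
0.008 [ 0.38 -0.18 -2.27] [-0.357  0.646  0.035] 0.109 9.32
0.013 [-0.4  -0.13 -2.31] [-0.305  0.662 -0.042] 0.108 9.74
```

Run:
```python
from h import *
from cell import manip
f=manip.grab_frame("side")
for x in(286,291,295): print(x,f["image"][156:176,x-1:x+2].mean((1,2)).astype(int),"|",f["image"][196:212,x-1:x+2].mean((1,2)).astype(int))
```

```text
286 [81 83 88 91 91 89 93 90 93 91 93 85 80 83 96 98 96 98 97 96] | [ 98  99 100  98 100 102  88  67  66  84  78  72  89  90  92  89]
291 [74 71 68 67 57 62 86 89 88 90 90 92 90 89 99 99 97 97 95 95] | [ 96  98  96  99 100  87  71  70  80  83  79  73  90  91  86 109]
295 [60 62 61 59 61 60 60 79 89 88 86 84 88 96 95 92 93 95 93 92] | [ 76  73 113 118 102  80  77  77  70  90  94 107 126 149 144 131]
```

```bash
cat >> g.py <<'E'
DEEP=-.006
def st(n): print(n,np.round(manip.get_contact_force(),2),np.round(manip.get_wrist_torque(),3),round(manip.get_opening(),3),round(manip.get_t(),2))
E
python3 - <<'E'
from g import *
from h import *
T=TILT+np.radians(3)
manip.servo_line(*pose(OR,YO,.031,DEEP,tilt=T),v=.05);manip.hold(.1);st("up")
print(manip.servo_line(*pose(OR-.16*U,YO,.031,DEEP,tilt=T),v=.12,threshold=10));st("out")
manip.servo_line(*pose(OR-.17*U,YO,.06,DEEP,tilt=T),v=.15)
manip.servo_line(*pose(MAT,YM,.06,DEEP,tilt=T),v=.15);manip.hold(.2);st("over")
f=manip.grab_frame("side");pickle.dump(f,open("over.pkl","wb"))
g=manip.grab_frame("top")
cv2.imwrite("pics/d.png",np.hstack([crop(f,290,390,180,300,4),crop(g,300,400,130,250,4)]))
E
```

```text
up [ 0.51  0.41 -2.14] [-0.348  0.671 -0.025] 0.109 10.2
False
out [ 0.44  0.3  -1.86] [-0.359  0.633  0.031] 0.106 11.68
over [ 0.02  0.5  -2.02] [0.052 0.726 0.083] 0.107 13.78
```

View pics/d.png

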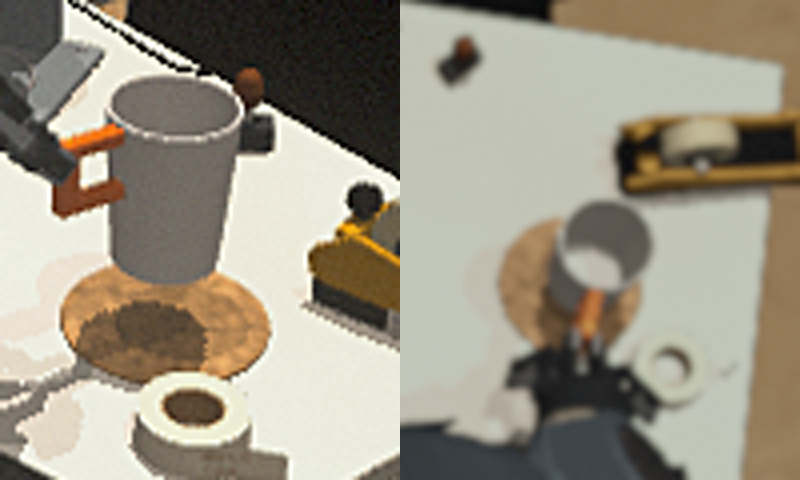

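The jug hangs upright over the mat: side rim centre at px (334,206.5) and foot at about (331,244). I'll compute its offset and lower it.

Run:
```python
from g import *
from h import *
f=pickle.load(open("over.pkl","rb"))
print(proj(f,[[*MAT,.17],[*MAT,.06]]),onz(f,(333.7,206.2),.17))
T=TILT+np.radians(3)
manip.servo_line(*pose(MAT,YM,.012,DEEP,tilt=T),v=.1)
manip.hold(.15);st("near")
r=manip.servo_line(*pose(MAT,YM,-.004,DEEP,tilt=T),v=.02,threshold=1.5);manip.hold(.1);st(r);print(manip.get_tool_pos(),pose(MAT,YM,.004,DEEP,tilt=T)[0])
```

```text
[[333.3210579  204.59098135]
 [331.11009162 242.09071577]] [ 0.4849758  -0.32438646  0.17      ]
near [-0.27 -0.02 -2.11] [0.01  0.784 0.043] 0.111 14.66
True [ 0.32 -0.5  -0.4 ] [-0.002  0.52   0.012] 0.109 15.25
[ 0.41351482 -0.31177006  0.08370306] [ 0.41378892 -0.31193016  0.08380594]
```

Run:
```python
from g import *
from h import *
T=TILT+np.radians(3)
manip.servo_line(*pose(MAT,YM,.0032,DEEP,tilt=T),v=.02);st("dn")
manip.command_gripper(.7)
manip.servo_line(*pose(MAT,YM,.004,.1,.02,tilt=T),v=.15)
manip.servo_line(*pose(MAT,YM,.004,.1,.12,tilt=T),v=.3)
f=manip.grab_frame("side");g=manip.grab_frame("top")
manip.move_ptp(*pose(BL,YB,.005,.11,.08));st("bl")
manip.servo_line(*pose(BL,YB,.005,.06),v=.2)
manip.command_gripper(.5);manip.hold(.1);st("pre")
print(manip.servo_line(*pose(BL,YB,.005,DEEP),v=.08,threshold=5));manip.hold(.1);st("at")
a=manip.grab_frame("side");b=manip.grab_frame("top")
pickle.dump((f,g,a,b),open("k.pkl","wb"))
cv2.imwrite("pics/e.png",np.hstack([np.vstack([crop(f,280,380,200,300,3),crop(g,300,400,150,250,3)]),np.vstack([crop(a,170,250,120,200,3.75),crop(b,140,220,130,210,3.75)])]))
```

```text
dn [-7.4   1.55 11.73] [ 0.103 -0.145  0.027] 0.108 15.5
bl [ 0.74 -0.69  0.21] [-0.274  0.176  0.035] 0.698 19.43
pre [-0.57  1.21 -0.13] [-0.236  0.183  0.023] 0.499 20.71
False
at [-0.09  0.03  0.17] [-0.221  0.215  0.006] 0.502 21.78
```

View pics/e.png

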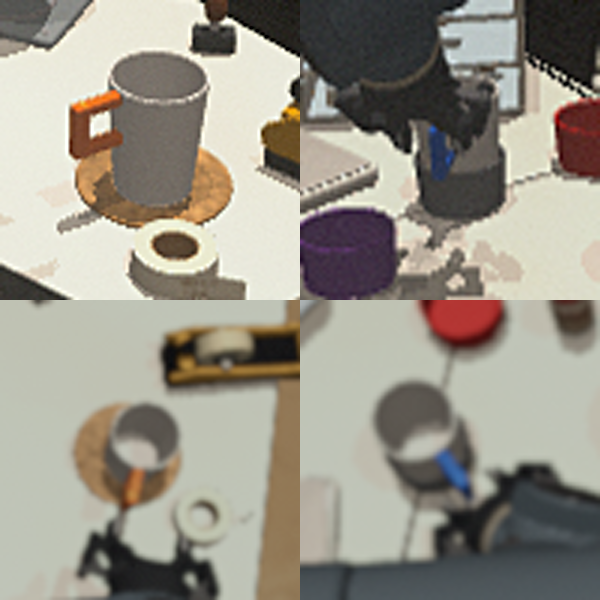

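The orange jug stands upright on the mat. At the blue jug, the fingers sit either side of the handle (side panel: handle at (435,150), fingers at about (400,115) and (470,115)). I'll check the mat offset by numbers, then close.

Run:
```python
from g import *
from h import *
f,g,a,b=pickle.load(open("k.pkl","rb"))
print("orange now",onz(f,(332.5,225.7),.114),onz(g,(348,195.3),.114),MAT)
manip.command_gripper(0.);manip.hold(.3);st("closed")
p,o=pose(BL,YB,.005,DEEP)
for dz in(.004,.010):
    manip.servo_line(p+[0,0,dz],o,v=.03);manip.hold(.2);st(dz)
s=pickle.load(open("side.pkl","rb"));n=manip.grab_frame("side");pickle.dump(n,open("bl.pkl","wb"))
for x in(215,219):
    for F in(s,a,n): print(x,F["image"][136:152,x-1:x+2].mean((1,2)).astype(int),"|",F["image"][158:182,x-1:x+2].mean((1,2)).astype(int))
```

```text
orange now [ 0.48512551 -0.32408854  0.114     ] [ 0.48182849 -0.31615424  0.114     ] [ 0.4895 -0.318 ]
closed [-2.99 -3.88  5.89] [-0.139  0.062 -0.026] 0.098 22.61
0.004 [-0.26  0.75  0.02] [-0.352  0.296 -0.065] 0.093 23.09
0.01 [ 0.72  0.5  -2.04] [-0.299  0.221  0.021] 0.096 23.64
215 [169 101  99 149 114  85  89  89  89  89  88  99 105  92  86  85] | [ 87  89  87  87  88  87  89  80  61  55  56  59  61  59  57  60  59  59
  58  55  76 130 185 198]
215 [187 107 106 163 125  93  98  93  93  93  61  43  60  61  50  48] | [ 61  70  92  94  96  96  96  88  64  58  63  62  63  59  63  61  64  61
  64  57  83 141 202 217]
215 [186 110 129 111  90  73  72  78  59  43  43  48  42  39  38  63] | [ 95  94  94  94  96  96  98  86  64  61  62  59  61  63  61  63  61  62
  62  55  69 130 203 209]
219 [147  85  44  95 118 103  84  85  82  84 119 112  88  81  83  84] | [ 86  85  84  85  85  88  82  63  58  56  58  59  57  60  59  58  57  55
  53  67 161 196 197 193]
219 [163  94  47 103 133 109  60  42  72  79  69  50  48  40  51  53] | [ 93  93  92  91  95  95  89  67  62  60  60  63  61  61  59  60  63  60
  56  72 175 216 216 213]
219 [159  95  46 128  97  56  62  75  93  76  61  59  67  85  94  91] | [ 91  93  92  93  93  96  94  67  60  62  61  63  62  61  62  60  62  58
  56  73 137 209 216 214]
```

Run:
```python
from g import *
from h import *
T=TILT+np.radians(3);s=pickle.load(open("side.pkl","rb"))
def prof():
    n=manip.grab_frame("side")
    x=217;print(n["image"][118:150,x-1:x+2].mean((1,2)).astype(int),"|",n["image"][158:182,x-1:x+2].mean((1,2)).astype(int))
    return n
manip.servo_line(*pose(BL,YB,.017,DEEP,tilt=T),v=.03);manip.hold(.15);st(".017");prof()
for zb in(.03,.045):
    print(manip.servo_line(*pose(BL,YB,zb,DEEP,tilt=T),v=.05,threshold=5));manip.hold(.1);st(zb)
n=prof();pickle.dump(n,open("bl2.pkl","wb"))
d=cv2.absdiff(n["image"],s["image"])[165:185,195:225].max(2);print(d[::3,::2])
```

```text
.017 [ 1.28  0.74 -2.99] [-0.467  0.304  0.025] 0.096 24.12
[148 189 194 193 197 186 105 114 189 197 193 195 194 193 192 193 194 200
 171  94 102 103 100  68  43  65  81  76  55  50  39  39] | [ 93  96  93  96  95  97  97  83  63  58  63  60  61  62  62  62  63  60
  60  58  89 180 215 216]
False
0.03 [ 0.35  1.32 -1.94] [-0.535  0.359  0.003] 0.094 24.68
False
0.045 [ 0.7   0.71 -1.53] [-0.427  0.398 -0.005] 0.099 25.23
[148 188 192 193 197 185 104 111 189 198 194 193 195 198 134  53  37  69
  80  73  51  46  37  38  63  94  93  92  92  93  94  94] | [ 92  95  93  93  95  94  98  80  62  61  59  61  63  61  63  64  62  63
  60  59  85 177 216 217]
[[18 24 15  2  6 36 52 62  6 16 10  8  5  3  4]
 [19 16 19  9  4  2  7  3  3  8 12  4  6 11  3]
 [19 16 26 42  7  3  6  4  4  8  4  3 10  3  1]
 [19 16 11 12  2  5  2  4  3  3  8  7  5  2 15]
 [23  7 13  5  8  2  1  2  4  8  3  4 15 21 20]
 [10 15 20 84 72 40 15 12 20 82  9 22 21 19 17]
 [10 15 17 16 20  6  6 17 21 10  9 17 19 16 22]]
```

```bash
cat > jug.py <<'E'
from g import *
from h import *
from scipy.optimize import minimize
def ring(c,yaw,zb,al,s):
    """jug circles when the jug droops by al about the grasped bar and slipped s along it"""
    u=np.array([np.cos(yaw),np.sin(yaw),0]);v=np.array([-u[1],u[0],0]);k=np.array([0,0,1.])
    bar=np.array([*c,zb+.082])-.078*u;u2=np.cos(al)*u-np.sin(al)*k;k2=np.cos(al)*k+np.sin(al)*u
    o=bar+.078*u2+(s-.082)*k2;a=np.linspace(0,2*np.pi,40)[:,None]
    return [o+h*k2+r*(np.cos(a)*u2+np.sin(a)*v) for r,h in((.034,0),(.042,.11))]
def fitjug(f,c,yaw,zb,lo=70,hi=140):
    i=f["image"].astype(int);m=((i.mean(2)>lo)&(i.mean(2)<hi)&(np.ptp(i,2)<30)).astype(float)
    P=proj(f,np.vstack(ring(c,yaw,zb,0,0)));x0,y0=(P.min(0)-8).astype(int);x1,y1=(P.max(0)+8).astype(int);S=4
    x0=int(P[:,0].mean())-3 # right-hand part: left is hidden by the gripper
    m=m[y0:y1,x0:x1]
    def rend(p):
        q=np.zeros(((y1-y0)*S,(x1-x0)*S),np.uint8)
        h=cv2.convexHull(((proj(f,np.vstack(ring(np.array(c)+p[2]*np.array([-np.sin(yaw),np.cos(yaw)]),yaw,zb,p[0],p[1])))+.5-[x0,y0])*S*16).astype(np.int32));cv2.fillConvexPoly(q,h,255,shift=4)
        return cv2.resize(q,(x1-x0,y1-y0),interpolation=cv2.INTER_AREA)/255.
    r=minimize(lambda p:((rend(p)-m)**2).sum(),[0,0,0],method="Nelder-Mead",options=dict(initial_simplex=[[0,0,0],[.15,0,0],[0,.01,0],[0,0,.01]]))
    return r.x,r.fun,m.sum()
E
python3 - <<'E'
from jug import *
f=pickle.load(open("over.pkl","rb"));print("calib orange",fitjug(f,MAT,YM,.06))
f=pickle.load(open("k.pkl","rb"))[0];print("on mat",fitjug(f,MAT,YM,.004))
T=TILT+np.radians(3)
manip.servo_line(*pose(BL,YB,.09,DEEP,tilt=T),v=.1);manip.hold(.1);st("up")
manip.servo_line(*pose(OR-.18*U,YO,.09,DEEP,tilt=T),v=.16);manip.hold(.2);st("front")
n=manip.grab_frame("side");pickle.dump((n,manip.grab_frame("top")),open("fr.pkl","wb"))
print(fitjug(n,OR-.18*U,YO,.09))
s=pickle.load(open("side.pkl","rb"));print("tub diff",cv2.absdiff(n["image"],s["image"])[168:182,198:225].max(2)[::3,::2])
E
```

```text
calib orange (array([ 0.04917152, -0.0024074 ,  0.00130557]), np.float64(89.7289504036909), np.float64(917.0))
on mat (array([ 0.00679751, -0.00525496,  0.00108247]), np.float64(98.77317954632834), np.float64(911.0))
up [-1.14  0.52 -2.62] [-0.584  0.529  0.068] 0.097 25.98
front [ 0.72  0.08 -2.45] [-0.354  0.724  0.015] 0.093 28.79
(array([ 0.10978023, -0.00347815, -0.00214144]), np.float64(337.7899730872741), np.float64(1054.0))
tub diff [[ 57 182  10  10   8   4   9   9  17   4  32  35  15  50]
 [ 57  48  24  26  28  29  34  36  46   3  19  22  17  47]
 [ 32  33  64   5  10  19  19  19  16  16  10  13   6 132]
 [ 73 117  37  38   4   7   5  15  17   3  22  40 149 153]
 [ 38  34  73 145 119 108 138 152  71  36 152 180 180 167]]
```

Run:
```python
from jug import *
n,t=pickle.load(open("fr.pkl","rb"));c=OR-.18*U
for al in(0,.1):
    F,R=[proj(n,r) for r in ring(c,YO,.09,al,0)];print(al,"foot",F.min(0).round(),F.max(0).round(),"rim",R.min(0).round(),R.max(0).round())
i=n["image"].astype(int);g=i.mean(2)
ch=lambda v,b:'B' if b>25 else " .:-=+*#%@"[::-1][min(9,int(v)//25)]
for y in range(140,222): print(y,''.join(ch(g[y,x],i[y,x,0]-i[y,x,2]) for x in range(205,290)))
```

```text
0 foot [246. 196.] [270. 208.] rim [241. 160.] [272. 173.]
0.1 foot [244. 200.] [268. 210.] rim [242. 163.] [273. 174.]
140 #############%#%##%%%#%##%%#:  .@=* @@@%%%%=. .:-+-  .....  %#*******++*+*+++++++++++
141 #%######%#%##%%#%%##%%#%#%%%+   ..@-%:@@%@%:  ...:++-.....  ####**+++++++++++++++++++
142 ############%#%#%%##%%##%#%@*     .@@+ -@@%-.     .:=+-.... %#**+*+++++++++++++++++++
143 ########%%#%##%%%#%#%%#%%%%+:      ..@=+ =@+==--:...:::-.   #++++++++++++++++++++++++
144 ##%#%##%####%%##%#%##%%%%%+..        ..@-  ****++=+++--===.-*++++++++++++++++++++++++
145 ######%###%###%%%%#%%#%%#-...          .@== :*++***#*+++*#=+++++*++++++++++++++++++++
146 #####%####%%##%%%##%%###*:...          .==*-=**#**++#**####*+**++++*+++++++++++++++++
147 #####%#%##%#%%%%#%%%##+**:...       :-=*+*########**##**##%#++*++++++++++++++++++++++
148 #%#%###%#%%%##%%%##%%%*++:...     :-*#%%%%%%#####%####*+**%#*++++++++++++++++++++++++
149 #%########%%%%%%#%#%%%*++:...    :*%%%#################++*%#%*++*++++++++++++++++++++
150 ####%%%#%%%%%%%###%%#%**#.      .+%###################%*+*%#%%*+++++++++++++
[... 5680 characters left out ...]
214 ==----------=+-                     ... ........     ==-----------------=-=---=-===+*
215 =------=---====               .. .... ... ..... ..    ====---=-=-----------------====
216 ---=-------==+-              ........ ..............    =====-=--------=-==---=-==== 
217 ---+---=-==-=*.             ............... ........       =======--=---====-====    
218 ---=--=--===**              .... .. ..... .... ..  ....       ================  .    
219 --=========**               .. . .. ..... .......... ..       .       =      .       
220 -=+=====+***.               ......................... .               .              
221 --====++##+                 ...................... .   ...........
```

```bash
cat >> jug.py <<'E'
def solve(n,c,yaw,zb,obs):
    """obs: rim top, rim bottom, foot bottom rows; rim right, foot right columns"""
    from scipy.optimize import least_squares
    def res(p):
        F,R=[proj(n,r) for r in ring(np.array(c)+p[2]*np.array([-np.sin(yaw),np.cos(yaw)]),yaw,zb,p[0],p[1])]
        return np.array([R[:,1].min(),R[:,1].max(),F[:,1].max(),R[:,0].max(),F[:,0].max()])-obs
    r=least_squares(res,[.1,0,0],x_scale=[.1,.01,.01]);return r.x,r.fun
def asc(n,x0,x1,y0,y1):
    i=n["image"].astype(int);g=i.mean(2)
    for y in range(y0,y1): print(y,''.join('B' if i[y,x,0]-i[y,x,2]>25 else "@%#*+=-:. "[min(9,int(g[y,x])//25)] for x in range(x0,x1)))
E
python3 - <<'E'
from jug import *
n,t=pickle.load(open("fr.pkl","rb"));c=OR-.18*U
p,r=solve(n,c,YO,.09,np.array([165.8,175.3,211.2,272.3,270.]));print(p,r)
T=TILT+np.radians(3);T2=T+min(p[0],.17)
for a in((c,YO,.09),(c,YO,.028),(OR,YO,.028),(OR,YO,.01),(OR,YO,.01,.1)):
    q=manip.ik(*pose(*(a if len(a)>3 else (*a,DEEP)),tilt=T2));print(None if q is None else np.round(q,2))
manip.servo_line(*pose(c,YO,.09,DEEP,tilt=T2),v=.05);manip.hold(.2);st("level")
n=manip.grab_frame("side");pickle.dump(n,open("fr2.pkl","wb"));asc(n,236,280,156,216)
E
```

```text
[ 0.09277641 -0.00415572 -0.00210899] [-1.05801063  0.46463791  0.58353276  0.878636   -0.95037149]
[-1.05  0.13  2.42  1.12  0.98 -0.83]
[-1.05  0.33  2.45  1.29  0.89 -1.11]
[-0.5   0.41  2.27  1.68  0.68 -0.94]
[-0.5   0.46  2.27  1.74  0.69 -1.02]
[-0.71  0.21  2.35  1.36  0.8  -0.77]
level [-0.1   0.38 -1.36] [-0.405  0.698  0.002] 0.095 29.36
156   #%###################%+  =*++++******+****
157   +%###%%##############%+  =#***+=+*****#***
158   =%##########%########%*-:+%###****##**#***
159   +%####%##############%*  =%#########**#**+
160   -%##################%%*  :%##########*+##+
161 .  %#############%%%%%%%+  .@%#######%%** ##
162 .--%%#######%%%##===++=+:  .%%%%%#%#%%#*%-#:
163  +=*#%####%%*=-:=+++++++=---=-:*%######*-@@+
164  ===%%##%%=.=+==++++++++++*++===.-####**:  @
165  **+*%%%=.+-=+++++++++++++++++++== +##**:  .
166 :.+===+-.=++++++++++++++++++++++*+-:=##*-   
167     === =++++++++++++++++++++++++**= ##*-   
168     .   *+++++++++++++++++++++++++** *#*:   
169       :.*+++++++++++++++++++++++++*+ #%*    
170 +     -:-*+++++++++++++++++++++++**.:%#= .  
171 %:    :+:-
[... 1490 characters left out ...]
++++++********
202           **++++++++++++++++++++++**+*******
203           **++++++++++++++++++++++**********
204           -**++++++++++++++++++++***********
205           -**+++++++++++++++++++++++********
206            =**+++++++++++++++++++*+++++*****
207             :+**++++++++++++++++***++++++*+*
208               :+****+++++++++**#******++++++
209                  ::++++==+=====+**###******+
210                    ===--=-------====**###***
211                     =---------------====**#*
212                     =-------------=-----====
213        . .. ..       ==---=-----------------
214   ....... ..  ...     ==--------=---------=-
215  ..  ....... .......   =====--=---=---------
```

Tilt is mostly gone: rim rows are 162.5–174.3 and the foot is at 208.7. Next I check the empty seat ring in the earlier side frame.

Run:
```python
from jug import *
n=pickle.load(open("fr2.pkl","rb"))
print(solve(n,OR-.18*U,YO,.09,np.array([162.6,174.2,208.8,271.7,269.2])))
f=pickle.load(open("k.pkl","rb"))[0];a=np.linspace(0,6.28,40)
for r in(.044,.049):
    P=proj(f,np.column_stack([OR[0]+r*np.cos(a),OR[1]+r*np.sin(a),0*a+.015]));print(r,P.min(0).round(1),P.max(0).round(1))
i=f["image"].astype(int).mean(2)
for y in range(180,220): print(y,''.join("@%#*+=-:. "[max(0,min(9,int(i[y,x]-40)//9))] for x in range(255,318)))
```

```text
(array([ 0.03604648, -0.00237007,  0.00098033]), array([-0.64408078,  0.09007462,  0.56848969,  0.28820056, -0.3337242 ]))
0.044 [270.3 190.4] [297.9 203.8]
0.049 [268.7 189.7] [299.4 204.6]
180                        =**%@@@#+*******+**+***#*#*  @ .  ##***-
181                          *+%@%+*++*****+*********#   @@ .  ==  
182                           *+#*+******************#.    @@   .  
183                           -++****************#***#.      @     
184                           =**+******+********#*+*#.       @@   
185                      =-=  +#******++*************#.         @  
186                           +*************+********#.          @@
187                           **+*+**++*+***********##.            
188                          :******************+****#.            
189                        -:++==**********+********#*             
190                       :====-+******#**+*+**+****##             
191                      :++++++++++++++**+*******+**              
192                      -*++++**+++++++===+++++**#*      - .      
193                   -.+
[... 1046 characters left out ...]
:*-             
209              +=+*+====-----::---:------       .*               
210                  ==**++=-=--:-----:---        +                
211                      ++*+*+===---:---        ==                
212                          ++*+*+==---        -+                 
213                             ::=****+::     -=                  
214                                  :**#*+=-:=+                   
215                                      **##%=                    
216                                         .                      
217                                                                
218                                                                
219
```

The ring ellipse (x 270–298, bottom row about 204) matches the seat estimate. I'll insert the jug.

Run:
```python
from jug import *
T=TILT+np.radians(3)+.0928+.036;c=OR-.18*U
manip.servo_line(*pose(c,YO,.032,DEEP,tilt=T),v=.1);manip.hold(.1);st("low")
r=manip.servo_line(*pose(OR,YO,.032,DEEP,tilt=T),v=.1,threshold=9);manip.hold(.2);st(("in",r));print(manip.get_tool_pos()-pose(OR,YO,.032,DEEP,tilt=T)[0])
n=manip.grab_frame("side");pickle.dump(n,open("in.pkl","wb"));asc(n,262,306,156,212)
for al in(0,.05):
    F,R=[proj(n,q) for q in ring(OR,YO,.030,al,0)];print(al,"foot",F.min(0).round(1),F.max(0).round(1),"rim",R.min(0).round(1),R.max(0).round(1))
```

```text
low [-0.07 -0.46 -2.37] [-0.411  0.729  0.002] 0.094 30.24
('in', False) [-0.07 -0.46 -2.65] [-0.463  0.785 -0.019] 0.095 32.39
[-8.27879513e-05 -1.58872481e-04 -2.22899884e-06]
156 #%#%#++******+#***************##############
157 ##%%#*+++***#*#**************###############
158 ##**%#****###*#*****************############
159 ####%%######**********************##########
160 #%%%%%#####*************************########
161 #%%%%%####***************************#######
162 %%%%%%%%%#************+*+************#######
163 %%%%%%%###***************+***********#######
164 %%%%%%%#*****************************#######
165 %%%%%%%#**************************+**#######
166 %%%%%%%%##************+********++++*########
167 %%%%%%%%%%******+*********++++**+****#######
168 %%%%%%%%%%%#+***##*+**+****+++**+***########
169 %%%%%%%%%%%%**BBBB#**++*+*+***+*****########
170 %%%%%%%%%#%#*BB*#%#%#*+*+**+++******########
171 %%%%%%%%####****%%%%%#+**+**+++*****########
172 %%%%%%%%%%#*****#*##%*++*+++********########
173 %%%%%%%%%%%#*******##++*++*+++++****########
174 %%%%%%%%%%%%###****##++++**+*+*++***
[... 1258 characters left out ...]
#############*==+=======
201 ***+******####################***#+=+=======
202 **+************#############*******+========
203 +****************#*#####***********=========
204 *********************************##========+
205 *********************************#+=======+*
206 ********************************##=======+**
207 ###********+*++**********#*****#*======-=**:
208 +**####*****+*******++***********-==---=+#*.
209 =+=+++**###***#*************+***---==-=+#=. 
210 ==========#*###********+*+*****+-=--==+*-   
211 =======---====**#*#***********====-=-+**   .
0 foot [273.4 187.8] [294.8 198. ] rim [270.6 155.8] [297.9 167.2]
0.05 foot [272.8 189.8] [294.2 199.2] rim [270.8 157.3] [298.  167.6]
```

The jug hangs over the ring as predicted (foot x 273–295, bottom row about 198.5). I'll lower it gently.

Run:
```python
from jug import *
T=TILT+np.radians(3)+.0928+.036
manip.servo_line(*pose(OR,YO,.019,DEEP,tilt=T),v=.05);manip.hold(.2);st("near")
r=manip.servo_line(*pose(OR,YO,.005,DEEP,tilt=T),v=.02,threshold=1.5);manip.hold(.15);st(r)
print(manip.get_tool_pos()-pose(OR,YO,.01,DEEP,tilt=T)[0])
n=manip.grab_frame("side");asc(n,262,306,184,210)
for al in(0,.05):
    F,R=[proj(n,q) for q in ring(OR,YO,.010,al,0)];print(al,"foot",F.min(0).round(1),F.max(0).round(1),"rim",R.min(0).round(1),R.max(0).round(1))
```

```text
near [-0.3  -0.33 -1.9 ] [-0.449  0.777 -0.002] 0.097 33.05
True [-0.08  0.48 -2.48] [-0.357  0.744  0.047] 0.094 33.67
[-4.98722877e-04  6.86762236e-05  7.57231525e-04]
184 @@%%%%%%%%%%##%%##%%++++*++**+*+***########+
185 -.-#%%%%%%%%%%%%%%%*++++++++*+++++*########+
186 . ..+%%%%%#%%%%%%%%*++++++*+++***+*########+
187 ... .-#@#####%#%BBB*++*+++++++++***########+
188 ....  .:-B#**BBBBBB*+++++++*+++++**########+
189 ..... .--BBB#BBBBB#++*+++*++++*+***########=
190 ......-==BBBBBBBB#*++++++*+++++*+**########=
191 .....-===BBBBBBB#*+***++++++*++++*########+=
192 ....=====BBBBBB**+++++++++++++***+*######+==
193 ...-=====BBBBB****+++*++++++++*+*+***###====
194  .-=====-BBBB#**+*++++++++++++**+*#**##=====
195 :-====--+###*****+*++++++*++++++*+#*##======
196 ====-+++*###*****+++++++*++++++***#*+=======
197 ==-*+****###***+**+*+++++++++++*+*#*========
198 =*******####*****++++++++++++++++++*-=======
199 +********###******+++*+**+++++*+*+=+=+======
200 **+******####******+++++++++++*+**==+=======
201 **++******###*+****+*+++++++++++**+=+=======
202 ++**++*****###***+++++++++++++*****+========
203 **************#***+++++++++********=========
204 +********************************##========+
205 +++****************************##*========+*
206 *********************************#=======+**
207 ###**********+**********#********+====--=+*:
208 =**#####************+************-===--=*#*.
209 ===+++**###********+************----=-=+#=. 
0 foot [273.4 193.2] [294.7 203.6] rim [270.6 161.6] [297.8 173.2]
0.05 foot [272.9 195.2] [294.2 204.8] rim [270.8 163.1] [297.9 173.6]
```

Run:
```python
from jug import *
T=TILT+np.radians(3)+.0928+.036
for zb in np.arange(.010,.004,-.0008):
    manip.servo_line(*pose(OR,YO,zb,DEEP,tilt=T),v=.01);manip.hold(.12);F=manip.get_contact_force();print(round(zb,4),np.round(F,2),np.round(manip.get_wrist_torque(),2),round(manip.get_t(),2))
    if F[2]>-.3:break
```

```text
0.01 [-1.65 -1.25  3.66] [-0.16  0.29 -0.  ] 34.08
```

Run:
```python
from jug import *
T=TILT+np.radians(3)+.0928+.036
manip.command_gripper(.5);manip.hold(.1);st("open")
print(manip.servo_line(*pose(OR,YO,.01,.10,tilt=T),v=.12,threshold=8));st("back")
manip.servo_line(*pose(OR-.08*U,YO,.01,.10,.12,tilt=T),v=.3)
q=list(manip.get_qpos());q[0]=-1.6;manip.move_joints(q);manip.hold(.3)   # swing right, clear of the side view
n=manip.grab_frame("side");t=manip.grab_frame("top");pickle.dump((n,t),open("end.pkl","wb"))
s=pickle.load(open("side.pkl","rb"));t0=pickle.load(open("top.pkl","rb"))
print(manip.get_t())
for nm,F,G,(x0,x1,y0,y1) in(("tub s",s,n,(199,226,163,182)),("tub t",t0,t,(160,188,165,184)),("jar t",t0,t,(202,220,115,142)),("stamp t",t0,t,(306,324,134,154)),("handle s",s,n,(268,284,170,198)),("jug s",s,n,(268,302,158,206)),("mat s",s,n,(310,357,250,278))):
    A=cv2.resize(G["image"][y0-8:y1+8,x0-8:x1+8],None,fx=4,fy=4);B=cv2.resize(F["image"][y0:y1,x0:x1],None,fx=4,fy=4)
    r=cv2.matchTemplate(A,B,cv2.TM_CCOEFF_NORMED);_,v,_,l=cv2.minMaxLoc(r);print(nm,round(v,2),np.array(l)/4-8)
asc(n,262,306,158,210)
```

```text
open [-0.47  0.43  0.11] [-0.161  0.318 -0.   ] 0.501 34.61
False
back [-0.25  0.83 -1.42] [-0.155  0.362 -0.036] 0.503 35.64
37.55
tub s 0.36 [ 0.   -0.75]
tub t 0.65 [0.   0.25]
jar t 1.0 [0. 0.]
stamp t 1.0 [0. 0.]
handle s 0.85 [0.25 0.  ]
jug s 0.86 [0.25 0.  ]
mat s 0.8 [0. 0.]
158 :+%###****###*#**************###############
159  +%#########**#*****+********###############
160  :%##########**##+******+***################
161  :%#%######%#** ###******###################
162  :%#%%%%%%%%%*%=#:%#*******#################
163  :#*#########*--*=*************#############
164  :#***#***##**=+***++*+++++**+*****#########
165  :#*******#*******+****+****+*****+=########
166  :%#**********************+++******+*#######
167 .:%######*******+****+**+***********+#######
168 . %######******************+********+#######
169   #%######+*****+*+*+*+*++**********+#######
170 . -##%%%%%******+**++****+*+*******+*#######
171  -=*+************+****+*+*********++*#######
172 -+**+****+************+*******+++****#######
173 ===**+++++*******++++++*++++++*++**+*#######
174 ======+++++***+*B***+++++*+
[... 1031 characters left out ...]
++++***##+=====
196 ====-+++*###*+**++++*+++++++++++**#++=======
197 ===++****###****++++++++++++++++++#*========
198 =++*****####*****+++++++++++++++*+=*-=======
199 +******+*#*#****+*++++++++++++++**=+=+======
200 ++*******####*+**++++++++++++++++*==+=======
201 *+*+++*****#***+++++++++++++++++*#+=+=======
202 **+++*******##**++++++++++++++*****+========
203 +++++***************+++++++********=========
204 ++*+*******************************========+
205 *+********************************========+*
206 **+**********+*******************#=======+**
207 #*********+++********************======-=+*:
208 =+*####****+*+*****++++**********-=----=+#*.
209 -===++**###********+*+*++*+*+***------=+#=.
```

Run:
```python
from jug import *
n,t=pickle.load(open("end.pkl","rb"));k=pickle.load(open("k.pkl","rb"))[0];s=pickle.load(open("side.pkl","rb"))
x0,x1,y0,y1=300,360,210,275
r=cv2.matchTemplate(n["image"][y0-8:y1+8,x0-8:x1+8],k["image"][y0:y1,x0:x1],cv2.TM_CCOEFF_NORMED);print(cv2.minMaxLoc(r))
g=lambda F:F["image"][150:186,196:230].astype(int).mean(2)
for y in range(14,36):print(''.join('#' if v<85 else '.' for v in g(s)[y]),' ',''.join('#' if v<85 else '.' for v in g(n)[y]))
print(manip.get_opening(),manip.get_contact_force())
```

```text
(0.21448618173599243, 0.9987753033638, (0, 0), (8, 8))
.....###.######........#.###......   ########################.###......
.....##########...##########......   ############################......
.....#######################......   ############################......
.....#######################......   ############################......
......######################......   ############################......
......#######################.....   #############################.....
......#######################.....   #############################.....
......######################......   ##############################....
......#######################.....   ################################..
......#######################.....   #################################.
......######################......   ##.###############################
.......####################.......   .....#########..####.#############
.......##################.........   ....############.###..############
.........################.........   .....###########.#################
.............#########............   ......###########.################
.................#................   ........#############.############
..................................   ..........########.###############
..................................   ..............########.###########
..................................   ................##################
..................................   .................#################
..................................   ..................################
..................................   ...................###############
0.500103654705355 [-0.02440505 -0.00773155 -0.37229296]
```

```bash
python3 -c "
from cell import manip
print(manip.sign_off(),manip.get_t())"
```

```text
the job is handed in; nothing more can be done
the job is handed in; nothing more can be done
```

The job is handed in at about 38 s: the orange-handled jug stands upright on the cork mat and the blue-handled jug is upright in the hopper's ring with its handle to the front; jar and stamp are unmoved, the tub looks unmoved though the arm partly hid it in the last side view, and each jug drooped about 5° in the grip (blue maybe up to 9°) before I levelled it.

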